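# Make up the measuring kit and the stapling kit in their foam trays

### The arm

A 6-joint arm with a two-finger parallel gripper is mounted at the origin on a cart in front of the work surface, level with it; the furniture and walls round the work are solid. World frame = base frame: x ahead of the robot, y to its left, z up, the work surface at z = 0. Lengths are in m, angles in rad, forces in N, time in s.
With the tool pointing down it reaches from about 0.4 to 0.825 m from the base axis. Payload 7 kg.
Tool frame: the origin (TCP) lies at the very end of the fingers, on their centre line; the grasp point (between the pads) lies arm.grip_point_offset behind it (arm.grip_point_offset is the distance from the TCP to the grasp point, in m); z points along the fingers, y is the line along which they close (so a half turn about z gives the same grasp; the last joint's range is limited). The gripper opens to 88 mm and grips with 3 to 60 N. Pads are 19 mm wide; open, the fingers measure 130 mm over their backs; the gripper's body (78 mm by 193 mm) begins 47 mm behind the grasp point.
Start: joints at [-0.998, 0.359, 0.012, 0, -1.224, -0.288], TCP at [0.19, -0.648, 0.227] pointing down, gripper open.
Joint ranges: [-3.07, 3.07], [-1.43, 2.12], [-1.02, 1.25], [-3.03, 1.67], [-3.05, -0], [-3.03, 3.03]. Speed limits (rad/s): [2.39, 2.39, 3.01, 3.14, 3.14, 3.14].

### API

Orientations are given as [roll, pitch, yaw] about the fixed x, y, z axes, in that order (R = Rz(yaw) Ry(pitch) Rx(roll)).
In Python, from station import arm gives the robot as it stands.
- The arm moves only by the shell command python3 -m crank 'ROWS' [OPENING] [FORCE]. ROWS is JSON, a list of rows, each an object of numbers: "dx", "dy", "dz": the shift along the tool's x, y, z in cm; "wx", "wy", "wz": the turn, a rotation vector about the tool's x, y, z in degrees. A call has exactly 10 rows; each row is the pose to reach, as a shift and turn from the pose commanded when the call began, along the tool's axes at that moment; what a row does not reach only later rows make up. A row lasts 1/8 s, in which the tool goes at most 62.5 mm and 10.7 degrees, less where a joint would pass 70% of its speed; a pose out of reach is approached as far as the arm can. A call with a gripper value outside its range is refused whole. OPENING is the finger opening in cm, from 0 to 8.76, set as the call begins (- or left out, the last holds). The fingers move at their own pace and stop on an object; FORCE is the grip in N (left out, the last holds). Time passes only in rows, so rows that repeat a pose let the fingers close, or fill a call up. It gives the time, the measured TCP pose, the force, the opening and the grip force at its end, in the units of the state.
- arm.get_state(): the state, without advancing time (a new reading comes with each control period).
- arm.grab_frame(name): name is "side" or "top" or "wrist"; returns the picture (480x640x3 uint8, red, green, blue); there is no depth.
- arm.calibration(name): a dict with "fx", "fy", "cx", "cy" (pixels), "dist_coeffs" ([k1, k2, p1, p2, k3] as OpenCV has them; the pictures are not rectified), "world_from_camera" (4x4, takes a point from camera to world coordinates). Camera axes: x right, y down, z forward; pixel columns grow to the right and rows downward; lengths in m; the calibration is good to about 2 mm. A picture is of the moment at which its call begins: read the wrist's pose just before it. calibration takes no time and is no camera call; for the wrist camera it gives the pose at the moment of the call.
- arm.job_done(): hands the job in; it is judged then, once.
Trained networks look in the newest picture that a camera, given by its name, has taken for a name from the list of things; names that differ only in an ending like _2 or _b are one class to them, and where a whole thing is asked for, a point or a joint stands for the part that bears it (a point fixed in the world has none). Each returns a list of dicts, best first, with "confidence" (0 to 1); they miss things now and then, are a little off and sometimes report something else, mostly with a low value. They report only what shows in the picture. A call takes as long as a camera call.
- arm.find_in(camera, query): "centre" ([x, y, z] in m, in world coordinates, good to about 4 mm: the middle of the surface that is visible of it).
- arm.masks_of(camera, query): "pixels" (480x640 bool, what is visible of it).
- arm.mark_of(camera, query): "centre" ([x, y, z] in m, in world coordinates, good to about 4 mm: a listed point, or the origin of a listed thing).
The state is a dict: "t": time; "q": joint angles; "qd": joint speeds; "joint_efforts": joint torques, N m; "eef_pos": TCP position; "ee_rot": TCP orientation; "force": force on the tool from outside, world axes, zero at the start; "moment": the same for the moment, N m; "width": finger opening in m; "gripper_force": force on a finger pad.
Only numpy, scipy, OpenCV 4.12 (cv2) and the standard library are available. Lean on these libraries where they do the work, as an engineer would, in place of code of your own. Each camera call takes 0.05 s, during which the arm holds its last target. There are 200 camera calls.

### The job

Make up the two kits in their foam trays from the stock on the table. The tray with the blue cut-outs gets the tape measure and the blue marker; the tray with the orange cut-outs gets the box of staples down in the deep well, the stapler laid over it in the long cut-out, and the orange marker. Every item must lie upright and fully down in its own cut-out, and the black marker stays where it lies.

Things in the scene. Friction and masses are not known exactly. Their poses are not given: they have to be found in the camera images.
- measure_tray: Grey tray, dark foam with blue cut-outs, 200x190x48 mm, fixed. Origin: centre of underside. In its frame, mm: foam top z 46. Marker cut-out x +-73, y 52+-16.5, floor z 36, finger notches x +-20, y 52+-36, floor 36. Tape measure cut-out x +-44, y -40+-26.5, floor 26. Both items lie with their length along x.
- staple_tray: Grey tray, dark foam with orange cut-outs, 200x190x48 mm, fixed. Origin: centre of underside. In its frame, mm: foam top z 46. Marker cut-out x +-73, y 52+-16.5, floor z 36, finger notches x +-20, y 52+-36, floor 36. Stapler cut-out x -82..84, y -40+-27, floor 32; in it a staple well x +-30.5, y -40+-43, floor 8, with finger slots x +-60, y -40+-17. Lengths lie along x, of the staples along y.
- tape_measure: Yellow and black tape measure standing on its edge, 72 (x) x 37 (y) x 61 mm high. Origin: centre of its underside, z up. Flat sides 34 mm apart across y: grip them there. The blade's end tab is at -x. It goes into the tray with blue cut-outs.
- marker_blue: Blue felt marker with a white middle, 17 x 130 x 18 mm, lying flat. Origin: middle of its length, on its underside; y along its length. Balanced and 17 mm wide at its origin, so grip it there across its x. It goes into the tray with blue cut-outs.
- staple_box: Small red carton of staples, 45 (x) x 70 (y) x 22 mm high, lying flat. Origin: centre of its underside, z up. Grip it across x (45 mm). It goes into the well of the tray with orange cut-outs, before the stapler.
- stapler: Grey desk stapler, 152 (x) x 38 (y) x 56 mm high, standing on its base. Origin: centre of its underside, x along its length, z up. Its top arm, 32 mm wide across y, lies 34 to 56 mm up and is rigid: grip it over the origin. Goes into the orange tray, over the staples and so after them.
- marker_orange: Orange felt marker with a white middle, 17 x 130 x 18 mm, lying flat. Origin: middle of its length, on its underside; y along its length. Balanced and 17 mm wide at its origin, so grip it there across its x. It goes into the tray with orange cut-outs.
- marker_black: Black felt marker with a white middle, 17 x 130 x 18 mm, lying flat. Origin: middle of its length, on its underside; y along its length. Balanced and 17 mm wide at its origin, so grip it there across its x. Not wanted in either kit; it must stay where it lies.

How it is judged:
At the end, for the whole second after the job is handed in: Each item lies in its own cut-out of its kit's tray, staples under stapler: origin within 13 mm of the cut-out's centre in x and y and 6 mm of its floor in height, length within 0.3 rad of the cut-out's, upright within 0.12 rad, at rest (under 0.02 m/s) (x of tape_measure in the frame of measure_tray between -0.013 and 0.013 m and y of tape_measure in the frame of measure_tray between -0.053 and -0.027 m and z of tape_measure in the frame of measure_tray between 0.02 and 0.032 m and angle between the x axis of tape_measure and the x axis of measure_tray, either way round below 0.3 rad and angle between each of tape_measure, marker_blue, staple_box, stapler, marker_orange's own z axis and vertical below 0.12 rad and linear speed of each of tape_measure, marker_blue, staple_box, stapler, marker_orange below 0.02 m/s and x of marker_blue in the frame of measure_tray between -0.013 and 0.013 m and y of marker_blue in the frame of measure_tray between 0.039 and 0.065 m and z of marker_blue in the frame of measure_tray between 0.03 and 0.042 m and angle between the y axis of marker_blue and the x axis of measure_tray, either way round below 0.3 rad and x of staple_box in the frame of staple_tray between -0.013 and 0.013 m and y of staple_box in the frame of staple_tray between -0.053 and -0.027 m and z of staple_box in the frame of staple_tray between 0.002 and 0.014 m and angle between the y axis of staple_box and the y axis of staple_tray, either way round below 0.3 rad and x of stapler in the frame of staple_tray between -0.013 and 0.013 m and y of stapler in the frame of staple_tray between -0.053 and -0.027 m and z of stapler in the frame of staple_tray between 0.026 and 0.038 m and angle between the x axis of stapler and the x axis of staple_tray, either way round below 0.3 rad and x of marker_orange in the frame of staple_tray between -0.013 and 0.013 m and y of marker_orange in the frame of staple_tray between 0.039 and 0.065 m and z of marker_orange in the frame of staple_tray between 0.03 and 0.042 m and angle between the y axis of marker_orange and the x axis of staple_tray, either way round below 0.3 rad); the robot touches nothing.
It fails at once if the black marker is moved by more than 30 mm (distance of marker_black from where it was at the start of the episode above 0.03 m).
It also fails if it takes over 112 s, if anything falls off the work surface, if the arm or the gripper's body presses on something with over 40 N, if the wrist force passes 120 N, or if a joint passes its speed limit or range.

## Working session

There is one attempt and no reset: what is moved stays moved. The work goes in short steps, Python scripts to look and compute and a shell command to move; the robot and the scene stay as the last step left them, time stands still between calls to the robot, and variables do not carry over. Pictures are saved under pics/ and viewed, at most 16 in all, crops included, and the job is handed in when it is done.

```bash
ls; mkdir -p pics; python3 - <<'E'
from station import arm
import cv2,numpy as np
s=arm.get_state(); print(s['t'],s['eef_pos'],s['ee_rot'],s['width'],arm.grip_point_offset)
for c in ['top','side']:
    im=arm.grab_frame(c); cv2.imwrite(f'pics/{c}0.png',im[:,:,::-1])
    print(c,np.round(arm.calibration(c)['world_from_camera'],3).tolist())
    for n in ['measure_tray','staple_tray','tape_measure','marker_blue','staple_box','stapler','marker_orange','marker_black']:
        print(n,[(np.round(d['centre'],3).tolist(),round(d['confidence'],2)) for d in arm.mark_of(c,n)[:3]])
E
```

```text
pics
0.0 [ 0.18946563 -0.64733445  0.22560811] [ 3.13991372e+00 -1.44708233e-04 -2.85692821e+00] 0.08766471470935479 0.0188
top [[-0.024, -0.996, 0.083, 0.48], [-0.999, 0.021, -0.031, 0.012], [0.029, -0.083, -0.996, 0.908], [0.0, 0.0, 0.0, 1.0]]
measure_tray [([0.484, -0.296, 0.003], 0.75), ([0.476, 0.337, 0.002], 0.22)]
staple_tray [([0.475, 0.336, -0.0], 0.71)]
tape_measure [([0.695, -0.096, 0.002], 0.96)]
marker_blue [([0.558, -0.088, 0.002], 0.72), ([0.434, -0.094, -0.003], 0.37)]
staple_box [([0.435, -0.094, -0.003], 0.58)]
stapler [([0.421, 0.096, 0.001], 0.7)]
marker_orange [([0.553, 0.091, -0.0], 0.71)]
marker_black [([0.695, 0.093, 0.001], 0.75)]
side [[-0.823, -0.368, 0.434, -0.072], [-0.569, 0.542, -0.619, 0.904], [-0.007, -0.756, -0.655, 1.016], [0.0, 0.0, 0.0, 1.0]]
measure_tray []
staple_tray [([0.475, 0.336, -0.0], 0.91)]
tape_measure [([0.696, -0.095, 0.002], 0.95)]
marker_blue [([0.559, -0.093, -0.0], 0.49)]
staple_box [([0.434, -0.091, 0.003], 0.61)]
stapler [([0.417, 0.093, 0.001], 0.73)]
marker_orange [([0.557, 0.089, -0.001], 0.84)]
marker_black [([0.699, 0.098, 0.0], 0.75), ([0.692, -0.098, 0.0], 0.65)]
```

View pics/top0.png

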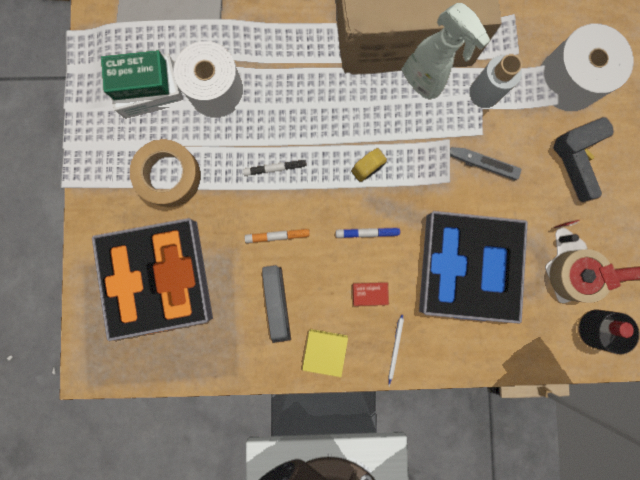

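View pics/side0.png

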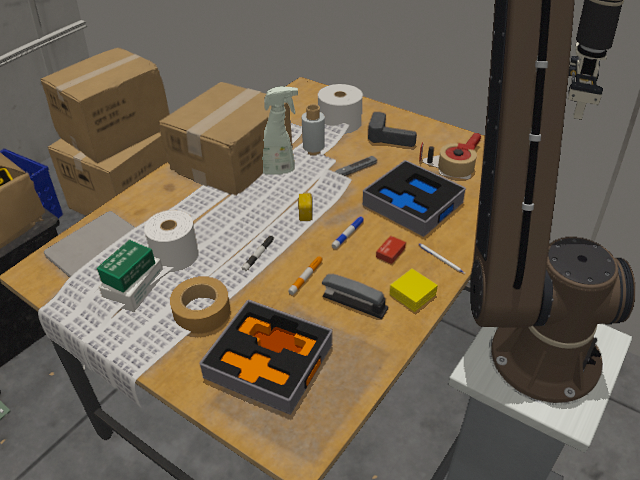

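The top view runs up = +x and left = +y. The orange tray is at (150,280), the blue tray at (473,268), the tape at (369,165), the markers at (277,236), (368,233) and (276,167), the stapler at (276,303) and the staples at (370,294). The networks agree with this apart from a few low-confidence duplicates. Next I'll fit exact poses from the masks.

```bash
cat > h.py <<'E'
from station import arm
import cv2,numpy as np
from scipy.optimize import minimize
from scipy.spatial.transform import Rotation as R
SZ=dict(measure_tray=(200,190,48),staple_tray=(200,190,48),tape_measure=(72,37,61),marker_blue=(17,130,18),staple_box=(45,70,22),stapler=(152,38,56),marker_orange=(17,130,18),marker_black=(17,130,18))
def proj(c,P):
    k=arm.calibration(c); T=np.linalg.inv(k['world_from_camera'])
    K=np.array([[k['fx'],0,k['cx']],[0,k['fy'],k['cy']],[0,0,1]])
    return cv2.projectPoints(np.float64(P),cv2.Rodrigues(T[:3,:3])[0],T[:3,3],K,np.array(k['dist_coeffs']))[0][:,0]
def ray(c,uv,z):
    "pixels -> world points on plane z"
    k=arm.calibration(c); T=np.array(k['world_from_camera'])
    K=np.array([[k['fx'],0,k['cx']],[0,k['fy'],k['cy']],[0,0,1]])
    n=cv2.undistortPoints(np.float64(uv).reshape(-1,1,2),K,np.array(k['dist_coeffs']))[:,0]
    d=np.c_[n,np.ones(len(n))]@T[:3,:3].T
    return T[:3,3]+d*((z-T[2,3])/d[:,2])[:,None]
def box(n,p,z=0):
    s=np.array(SZ[n])/1000; b=np.array([(i,j,k) for i in(-.5,.5) for j in(-.5,.5) for k in(0,1)])*s
    c,q=np.cos(p[2]),np.sin(p[2])
    return b@np.array([[c,q,0],[-q,c,0],[0,0,1]])+[p[0],p[1],z]
def fit(n,masks,p0,z=0):
    def cost(p):
        t=0
        for c,m in masks.items():
            a=np.zeros((480,640),np.uint8); h=cv2.convexHull(np.float32(proj(c,box(n,p,z))))
            cv2.fillConvexPoly(a,np.int32(np.round(h*16)),255,cv2.LINE_AA,4); a=a/255.
            t+=1-np.minimum(a,m).sum()/np.maximum(a,m).sum()
        return t/len(masks)
    best=None
    for dy in (0,.3,-.3):
        x0=np.array(p0)+[0,0,dy]
        r=minimize(cost,x0,method='Nelder-Mead',options=dict(initial_simplex=x0+np.array([[0,0,0],[.012,0,0],[0,.012,0],[0,0,.2]]),xatol=1e-4,fatol=1e-4,maxiter=150))
        if best is None or r.fun<best.fun: best=r
    return best.x,best.fun
def go(x,y,z,yaw):
    "tool-frame shift (cm) and turn (deg) from the present pose to a downward pose, with the nearest half-turn of yaw"
    s=arm.get_state(); A=R.from_euler('xyz',s['ee_rot']); d=A.inv().apply(np.array([x,y,z])-s['eef_pos'])*100
    for k in (0,np.pi):
        w=(A.inv()*R.from_euler('xyz',[np.pi,0,yaw+k])).as_rotvec(degrees=True)
        print('d',np.round(d,1),'w',np.round(w,1))
E
python3 - <<'E'
from h import *
P0=dict(measure_tray=(.484,-.296,-.08),staple_tray=(.475,.336,.12),tape_measure=(.695,-.096,-.6),marker_blue=(.558,-.09,0),staple_box=(.434,-.092,1.57),stapler=(.42,.095,0.05),marker_orange=(.555,.09,0),marker_black=(.697,.095,.1))
top=arm.grab_frame('top');side=arm.grab_frame('side')
from collections import defaultdict
for n,p in P0.items():
    ms={}
    for c in('top','side'):
        if n=='measure_tray' and c=='side': continue
        for d in arm.masks_of(c,n):
            m=d['pixels']; v,u=np.nonzero(m); e=proj(c,box(n,p)).mean(0)
            if m.sum() and np.hypot(u.mean()-e[0],v.mean()-e[1])<25: ms[c]=m; break
    r={}
    for sel in [list(ms)]+[[c] for c in ms]:
        x,f=fit(n,{c:ms[c] for c in sel},p); print(n,sel,np.round(x,4),round(f,3))
E
```

```text
measure_tray ['top'] [ 0.4816 -0.2975 -0.1197] 0.02
measure_tray ['top'] [ 0.4816 -0.2975 -0.1197] 0.02
staple_tray ['top', 'side'] [0.4742 0.3323 0.1657] 0.031
staple_tray ['top'] [0.4731 0.3334 0.164 ] 0.02
staple_tray ['side'] [0.4762 0.3302 0.1614] 0.019
tape_measure ['top', 'side'] [ 0.6925 -0.0984 -0.913 ] 0.293
tape_measure ['top'] [ 0.6856 -0.0927 -0.8   ] 0.261
tape_measure ['side'] [ 0.6971 -0.1048 -0.9317] 0.293
marker_blue ['top', 'side'] [ 0.5573 -0.0929  0.0399] 0.291
marker_blue ['top'] [ 0.5573 -0.0916  0.0291] 0.145
marker_blue ['side'] [ 0.5587 -0.0971  0.111 ] 0.415
staple_box ['top', 'side'] [ 0.4339 -0.0963  3.1363] 0.102
staple_box ['top'] [ 0.4335 -0.0927  3.1309] 0.098
staple_box ['side'] [ 0.4347 -0.0981  0.007 ] 0.066
stapler ['top', 'side'] [0.4219 0.0924 0.09  ] 0.208
stapler ['top'] [0.4258 0.0925 0.1159] 0.193
stapler ['side'] [0.4203 0.0957 0.0053] 0.216
marker_orange ['top', 'side'] [0.5545 0.0895 0.0873] 0.357
marker_orange ['top'] [0.5551 0.0901 0.0628] 0.207
marker_orange ['side'] [0.5561 0.0876 0.1838] 0.481
marker_black ['top', 'side'] [0.6935 0.0929 0.1707] 0.386
marker_black ['top'] [0.693  0.0941 0.1077] 0.32
marker_black ['side'] [0.698  0.0906 0.2189] 0.437
```

```bash
python3 - <<'E'
from h import *
im=arm.grab_frame('top')[:,:,::-1].copy()
F=dict(tape_measure=(.692,-.097,-.85),marker_blue=(.5575,-.092,.03),staple_box=(.434,-.095,0),stapler=(.422,.093,.1),marker_orange=(.555,.09,.065),measure_tray=(.4816,-.2975,-.12),staple_tray=(.4742,.332,.165))
S=4
def crop(n,u0,v0,w,h):
    a=cv2.resize(im[v0:v0+h,u0:u0+w],None,fx=S,fy=S,interpolation=cv2.INTER_CUBIC)
    for k in n:
        b=box(k,F[k])
        for z,col in((slice(0,None,2),(0,255,0)),(slice(1,None,2),(255,0,255))):
            h4=cv2.convexHull(np.float32(proj('top',b[z])))
            cv2.polylines(a,[np.int32((h4[:,0]-[u0-.5,v0-.5])*S)],True,col,1)
    return a
A=np.hstack([crop(['tape_measure'],340,135,60,55),crop(['marker_blue'],330,205,80,55),crop(['marker_orange'],240,205,60,55)])
B=np.hstack([crop(['staple_box'],340,265,60,90),crop(['stapler'],245,260,60,90),np.full((360,320,3),0,np.uint8)])
C=np.vstack([A,B]); print(C.shape); cv2.imwrite('pics/c1.png',C)
E
```

```text
Traceback (most recent call last):
  File "h.py", line 9, in proj
    return cv2.projectPoints(np.float64(P),cv2.Rodrigues(T[:3,:3])[0],T[:3,3],K,np.array(k['dist_coeffs']))[0][:,0]
           ~~~~~~~~~~~~~~~~~^^^^^^^^^^^^^^^^^^^^^^^^^^^^^^^^^^^^^^^^^^^^^^^^^^^^^^^^^^^^^^^^^^^^^^^^^^^^^^^
cv2.error: OpenCV(4.12.0) /io/opencv/modules/calib3d/src/calibration_base.cpp:1490: error: (-215:Assertion failed) npoints >= 0 && (depth == CV_32F || depth == CV_64F) in function 'projectPoints'
```

```bash
sed -i 's/np.float64(P),cv2/np.ascontiguousarray(P,float),cv2/' h.py; python3 - <<'E'
from h import *
im=arm.grab_frame('top')[:,:,::-1].copy()
F=dict(tape_measure=(.692,-.097,-.85),marker_blue=(.5575,-.092,.03),staple_box=(.434,-.095,0),stapler=(.422,.093,.1),marker_orange=(.555,.09,.065),measure_tray=(.4816,-.2975,-.12),staple_tray=(.4742,.332,.165))
S=4
def crop(n,u0,v0,w,h):
    a=cv2.resize(im[v0:v0+h,u0:u0+w],None,fx=S,fy=S,interpolation=cv2.INTER_CUBIC)
    for k in n:
        b=box(k,F[k])
        for z,col in((slice(0,None,2),(0,255,0)),(slice(1,None,2),(255,0,255))):
            h4=cv2.convexHull(np.float32(proj('top',b[z])))
            cv2.polylines(a,[np.int32((h4[:,0]-[u0-.5,v0-.5])*S)],True,col,1)
    return a
A=np.hstack([crop(['tape_measure'],340,135,60,55),crop(['marker_blue'],330,205,80,55),crop(['marker_orange'],240,205,60,55)])
B=np.hstack([crop(['staple_box'],340,265,60,90),crop(['stapler'],245,260,60,90),np.full((360,320,3),0,np.uint8)])
C=np.vstack([A,B]); print(C.shape); cv2.imwrite('pics/c1.png',C)
E
```

```text
(580, 800, 3)
```

View pics/c1.png

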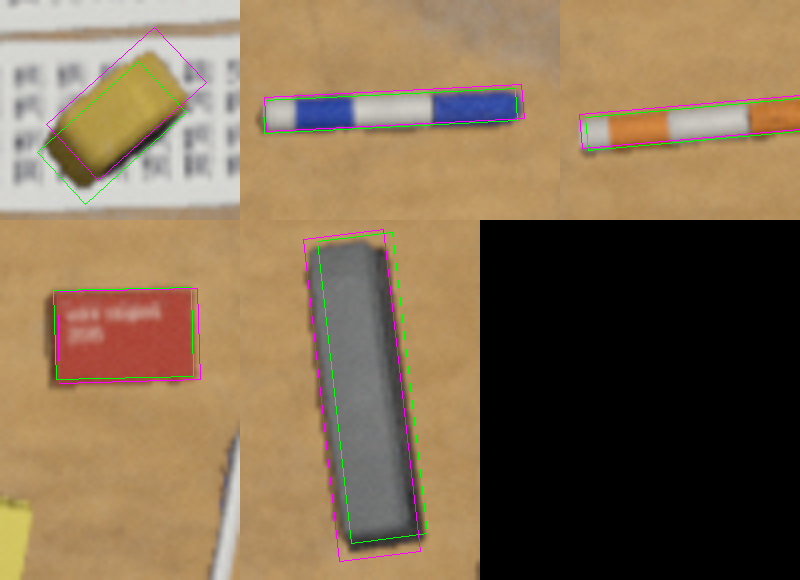

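The boxes sit well on the markers and staples. The tape's edges give a yaw of about -0.92, and the stapler's about 0.12. Tape first.

```bash
python3 -c "
from h import *
go(.694,-.095,.2,-.92)"
```

```text
d [-63.9  38.9   2.7] w [   0.    0. -111.]
d [-63.9  38.9   2.7] w [ 0. -0. 69.]
```

```bash
python3 -m crank '[{"dz":-5},{"dx":-6,"dy":3.5,"dz":-6,"wz":8},{"dx":-12,"dy":7,"dz":-6,"wz":16},{"dx":-18,"dy":11,"dz":-6,"wz":24},{"dx":-24,"dy":14.5,"dz":-6,"wz":32},{"dx":-30,"dy":18,"dz":-6,"wz":40},{"dx":-36,"dy":22,"dz":-6,"wz":48},{"dx":-42,"dy":25.5,"dz":-5,"wz":56},{"dx":-48,"dy":29,"dz":-4,"wz":64},{"dx":-54,"dy":33,"dz":-2,"wz":69}]' 8 20; python3 -c "
from h import *
go(.694,-.095,.2,-.92)
print(arm.get_state()['q'])"
```

```text
d [-63.9  38.9   2.7] w [   0.    0. -111.]
d [-63.9  38.9   2.7] w [ 0. -0. 69.]
[-9.97894279e-01  3.58602696e-01  1.18899956e-02  2.71511246e-05
 -1.22413735e+00 -2.88099678e-01]$[0]: bad value
```

```bash
python3 -m crank '[{"dx":0,"dy":0,"dz":-5,"wx":0,"wy":0,"wz":0},{"dx":-6,"dy":3.5,"dz":-6,"wx":0,"wy":0,"wz":8},{"dx":-12,"dy":7,"dz":-6,"wx":0,"wy":0,"wz":16},{"dx":-18,"dy":11,"dz":-6,"wx":0,"wy":0,"wz":24},{"dx":-24,"dy":14.5,"dz":-6,"wx":0,"wy":0,"wz":32},{"dx":-30,"dy":18,"dz":-6,"wx":0,"wy":0,"wz":40},{"dx":-36,"dy":22,"dz":-6,"wx":0,"wy":0,"wz":48},{"dx":-42,"dy":25.5,"dz":-5,"wx":0,"wy":0,"wz":56},{"dx":-48,"dy":29,"dz":-4,"wx":0,"wy":0,"wz":64},{"dx":-54,"dy":33,"dz":-2,"wx":0,"wy":0,"wz":69}]' 8 20; python3 -c "
from h import *
go(.694,-.095,.2,-.92)
print(arm.get_state()['q'])"
```

```text
t: 3.1
eef_pos: [0.5684, -0.2325, 0.2619]
ee_rot: [3.141, 0.001, 2.219]
force: [0.6, -1.0, 0.3]
width: 0.0799
gripper_force: 0.0
d [ 3.4 18.3  6.2] w [ 1.000e-01 -1.000e-01  1.798e+02]
d [ 3.4 18.3  6.2] w [ 0.1  0.1 -0.2]
[-7.04505373e-02  2.38101264e-01 -7.66300995e-02  2.76696418e-04
 -1.25449210e+00 -2.42330646e+00]
```

```bash
python3 -m crank '[{"dx":1,"dy":6,"dz":2,"wx":0,"wy":0,"wz":0},{"dx":2,"dy":12,"dz":4,"wx":0,"wy":0,"wz":0},{"dx":3.4,"dy":18.3,"dz":6.2,"wx":0,"wy":0,"wz":0},{"dx":3.4,"dy":18.3,"dz":6.2,"wx":0,"wy":0,"wz":0},{"dx":3.4,"dy":18.3,"dz":6.2,"wx":0,"wy":0,"wz":0},{"dx":3.4,"dy":18.3,"dz":6.2,"wx":0,"wy":0,"wz":0},{"dx":3.4,"dy":18.3,"dz":6.2,"wx":0,"wy":0,"wz":0},{"dx":3.4,"dy":18.3,"dz":6.2,"wx":0,"wy":0,"wz":0},{"dx":3.4,"dy":18.3,"dz":6.2,"wx":0,"wy":0,"wz":0},{"dx":3.4,"dy":18.3,"dz":6.2,"wx":0,"wy":0,"wz":0}]'; python3 -c "
from h import *
im=arm.grab_frame('wrist')[:,:,::-1].copy()
print([(d['centre'],d['confidence']) for d in arm.mark_of('wrist','tape_measure')])
b=box('tape_measure',(.694,-.095,-.92))
for z,col in((slice(0,None,2),(0,255,0)),(slice(1,None,2),(255,0,255))):
    cv2.polylines(im,[np.int32(cv2.convexHull(np.float32(proj('wrist',b[z]))))],True,col,1)
cv2.imwrite('pics/w1.png',im)
go(.694,-.095,.028,-.92)"
```

```text
t: 4.35
eef_pos: [0.6917, -0.0963, 0.1996]
ee_rot: [3.141, 0.0, 2.222]
force: [-0.3, 0.2, -0.2]
width: 0.08
gripper_force: 0.0
[([0.6888, -0.0955, 0.0012], 0.75)]
d [-0.   0.3 17.1] w [   0.   -0. -180.]
d [-0.   0.3 17.1] w [-0. -0.  0.]
```

View pics/w1.png

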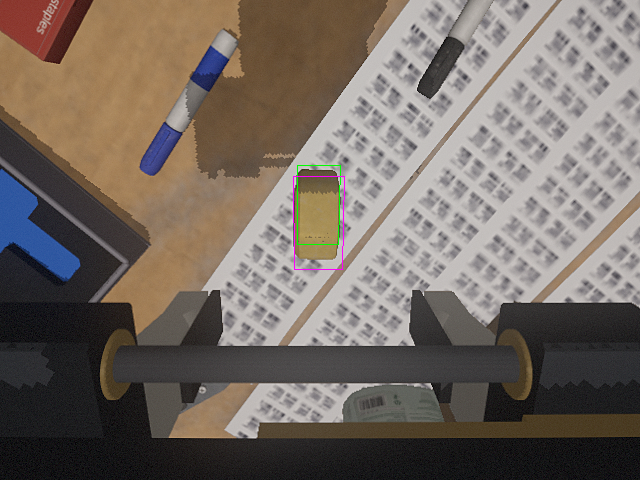

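The wrist view shows the tape at columns 296–340, rows 168–260, aligned with the predicted outline. I'll descend and grip.

```bash
python3 -m crank '[{"dx":0,"dy":0.2,"dz":5,"wx":0,"wy":0,"wz":0},{"dx":0,"dy":0.2,"dz":10,"wx":0,"wy":0,"wz":0},{"dx":0,"dy":0.2,"dz":14,"wx":0,"wy":0,"wz":0},{"dx":0,"dy":0.2,"dz":16,"wx":0,"wy":0,"wz":0},{"dx":0,"dy":0.2,"dz":17,"wx":0,"wy":0,"wz":0},{"dx":0,"dy":0.2,"dz":17.1,"wx":0,"wy":0,"wz":0},{"dx":0,"dy":0.2,"dz":17.1,"wx":0,"wy":0,"wz":0},{"dx":0,"dy":0.2,"dz":17.1,"wx":0,"wy":0,"wz":0},{"dx":0,"dy":0.2,"dz":17.1,"wx":0,"wy":0,"wz":0},{"dx":0,"dy":0.2,"dz":17.1,"wx":0,"wy":0,"wz":0}]' && python3 -m crank '[{"dx":0,"dy":0,"dz":0,"wx":0,"wy":0,"wz":0},{"dx":0,"dy":0,"dz":0,"wx":0,"wy":0,"wz":0},{"dx":0,"dy":0,"dz":0,"wx":0,"wy":0,"wz":0},{"dx":0,"dy":0,"dz":0,"wx":0,"wy":0,"wz":0},{"dx":0,"dy":0,"dz":0,"wx":0,"wy":0,"wz":0},{"dx":0,"dy":0,"dz":0,"wx":0,"wy":0,"wz":0},{"dx":0,"dy":0,"dz":-2,"wx":0,"wy":0,"wz":0},{"dx":0,"dy":0,"dz":-6,"wx":0,"wy":0,"wz":0},{"dx":0,"dy":0,"dz":-10,"wx":0,"wy":0,"wz":0},{"dx":0,"dy":0,"dz":-13,"wx":0,"wy":0,"wz":0}]' 0 30; python3 -c "
from h import *
def T(p,x,y): c,s=np.cos(p[2]),np.sin(p[2]); return p[0]+c*x-s*y,p[1]+s*x+c*y
for n,p in (('M',(.4825,-.297,-.12)),('S',(.4742,.332,.165))):
  print(n,T(p,0,-.04),T(p,0,.052))
p=T((.4825,-.297,-.12),0,-.04)
go(*p,.15,-.12); go(*p,.054,-.12)"
```

```text
t: 5.7
eef_pos: [0.6935, -0.0949, 0.0288]
ee_rot: [3.141, 0.0, 2.222]
force: [-0.7, 0.3, -0.1]
width: 0.08
gripper_force: 0.0
t: 6.95
eef_pos: [0.694, -0.0949, 0.1619]
ee_rot: [3.139, 0.002, 2.222]
force: [0.2, 0.4, -2.8]
width: 0.0344
gripper_force: 29.5
M (np.float64(0.4777115117084432), np.float64(-0.3367123454341546)) (np.float64(0.4887250347790238), np.float64(-0.24537395093559894))
S (np.float64(0.4807700932396192), np.float64(0.2925432657861461)) (np.float64(0.465658878788495), np.float64(0.3832937544780101))
d [ -6.1 -31.9   1.1] w [ 2.000e-01 -1.000e-01  1.342e+02]
d [ -6.1 -31.9   1.1] w [  0.1   0.1 -45.8]
d [ -6.1 -31.9  10.7] w [ 2.000e-01 -1.000e-01  1.342e+02]
d [ -6.1 -31.9  10.7] w [  0.1   0.1 -45.8]
```

```bash
python3 -m crank '[{"dx":-1.2,"dy":-5,"dz":0,"wx":0,"wy":0,"wz":-8},{"dx":-2.2,"dy":-11,"dz":0,"wx":0,"wy":0,"wz":-16},{"dx":-3.4,"dy":-17,"dz":0,"wx":0,"wy":0,"wz":-24},{"dx":-4.5,"dy":-23,"dz":0,"wx":0,"wy":0,"wz":-32},{"dx":-5.6,"dy":-29,"dz":0.5,"wx":0,"wy":0,"wz":-40},{"dx":-6.1,"dy":-31.9,"dz":1,"wx":0,"wy":0,"wz":-45.8},{"dx":-6.1,"dy":-31.9,"dz":1,"wx":0,"wy":0,"wz":-45.8},{"dx":-6.1,"dy":-31.9,"dz":1,"wx":0,"wy":0,"wz":-45.8},{"dx":-6.1,"dy":-31.9,"dz":1,"wx":0,"wy":0,"wz":-45.8},{"dx":-6.1,"dy":-31.9,"dz":1,"wx":0,"wy":0,"wz":-45.8}]'; cat >> h.py <<'E'
def T(p,x,y): c,s=np.cos(p[2]),np.sin(p[2]); return p[0]+c*x-s*y,p[1]+s*x+c*y
MT=(.4825,-.297,-.12); ST=(.4742,.332,.165)
def rects(im,c,p,rs,z=.046):
    for x0,x1,y0,y1 in rs:
        P=[(*T(p,x,y),z) for x,y in((x0,y0),(x1,y0),(x1,y1),(x0,y1))]
        cv2.polylines(im,[np.int32(proj(c,P))],True,(0,255,0),1)
MR=[(-.073,.073,.0355,.0685),(-.02,.02,.016,.088),(-.044,.044,-.0665,-.0135)]
SR=[(-.073,.073,.0355,.0685),(-.02,.02,.016,.088),(-.082,.084,-.067,-.013),(-.0305,.0305,-.083,.003),(-.06,.06,-.057,-.023)]
E
python3 -c "
from h import *
im=arm.grab_frame('wrist')[:,:,::-1].copy()
rects(im,'wrist',MT,MR)
a=arm.grab_frame('top')[:,:,::-1].copy(); 
rects(a,'top',MT,MR);rects(a,'top',ST,SR)
b=np.hstack([cv2.resize(a[200:350,80:220],None,fx=2.8,fy=2.8),cv2.resize(a[200:350,410:540],None,fx=2.8,fy=2.8)])
cv2.imwrite('pics/w2.png',im);cv2.imwrite('pics/t2.png',b)
p=T(MT,0,-.04)
go(*p,.056,-.12)"
```

```text
t: 8.2
eef_pos: [0.4773, -0.3363, 0.1486]
ee_rot: [-3.142, 0.0, 3.022]
force: [0.2, 0.2, -2.5]
width: 0.0341
gripper_force: 29.5
d [-0.1 -0.   9.2] w [   0.   -0. -180.]
d [-0.1 -0.   9.2] w [-0. -0.  0.]
```

View pics/w2.png

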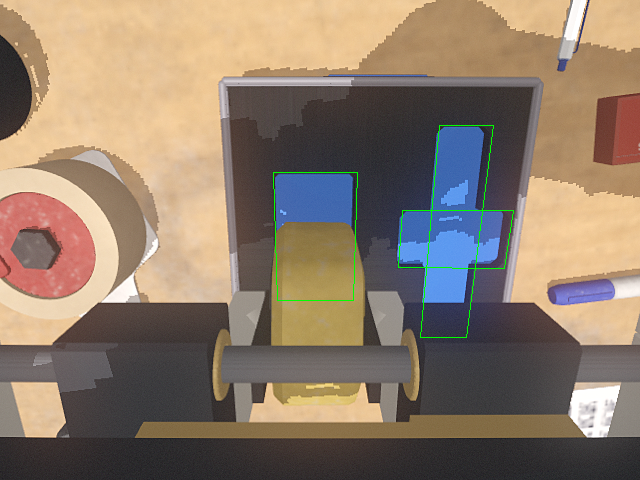

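View pics/t2.png

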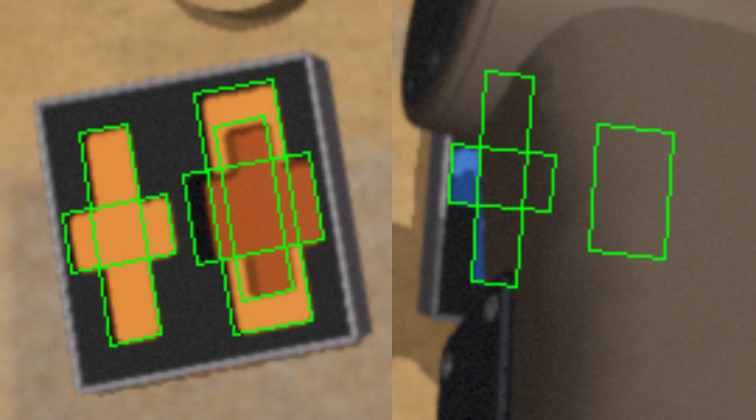

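Both trays' overlays match once the dark foam walls are allowed for: the orange cut-outs line up, and the tape cut-out sits at columns 274–357. I'll lower the tape and release it.

```bash
python3 -m crank '[{"dx":0,"dy":0,"dz":3,"wx":0,"wy":0,"wz":0},{"dx":0,"dy":0,"dz":5,"wx":0,"wy":0,"wz":0},{"dx":0,"dy":0,"dz":6.5,"wx":0,"wy":0,"wz":0},{"dx":0,"dy":0,"dz":7.5,"wx":0,"wy":0,"wz":0},{"dx":0,"dy":0,"dz":8.3,"wx":0,"wy":0,"wz":0},{"dx":0,"dy":0,"dz":8.8,"wx":0,"wy":0,"wz":0},{"dx":0,"dy":0,"dz":9.2,"wx":0,"wy":0,"wz":0},{"dx":0,"dy":0,"dz":9.2,"wx":0,"wy":0,"wz":0},{"dx":0,"dy":0,"dz":9.2,"wx":0,"wy":0,"wz":0},{"dx":0,"dy":0,"dz":9.2,"wx":0,"wy":0,"wz":0}]'
```

```text
t: 9.55
eef_pos: [0.4769, -0.3369, 0.0567]
ee_rot: [-3.141, 0.001, 3.022]
force: [0.7, -0.7, -1.5]
width: 0.0342
gripper_force: 29.5
```

```bash
python3 -m crank '[{"dx":0,"dy":0,"dz":0,"wx":0,"wy":0,"wz":0},{"dx":0,"dy":0,"dz":0,"wx":0,"wy":0,"wz":0},{"dx":0,"dy":0,"dz":0,"wx":0,"wy":0,"wz":0},{"dx":0,"dy":0,"dz":0,"wx":0,"wy":0,"wz":0},{"dx":0,"dy":0,"dz":-1,"wx":0,"wy":0,"wz":0},{"dx":0,"dy":0,"dz":-3,"wx":0,"wy":0,"wz":0},{"dx":0,"dy":0,"dz":-6,"wx":0,"wy":0,"wz":0},{"dx":0,"dy":0,"dz":-9,"wx":0,"wy":0,"wz":0},{"dx":0,"dy":0,"dz":-12,"wx":0,"wy":0,"wz":0},{"dx":0,"dy":0,"dz":-15,"wx":0,"wy":0,"wz":0}]' 6; python3 -c "
from h import *
go(.5575,-.092,.15,.03-np.pi/2);go(.5575,-.092,.005,.03-np.pi/2)"
```

```text
t: 10.8
eef_pos: [0.4766, -0.3369, 0.2083]
ee_rot: [-3.141, 0.001, 3.022]
force: [0.5, -0.3, -0.5]
width: 0.0603
gripper_force: 0.0
d [-5.1 25.3  5.8] w [ -0.1   0.  -98.6]
d [-5.1 25.3  5.8] w [ 0.   0.  81.4]
d [-5.1 25.3 20.3] w [ -0.1   0.  -98.6]
d [-5.1 25.3 20.3] w [ 0.   0.  81.4]
```

```bash
python3 -m crank '[{"dx":0,"dy":3,"dz":0,"wx":0,"wy":0,"wz":-10},{"dx":-1,"dy":7,"dz":0,"wx":0,"wy":0,"wz":-20},{"dx":-2,"dy":11,"dz":0,"wx":0,"wy":0,"wz":-30},{"dx":-3,"dy":15,"dz":1,"wx":0,"wy":0,"wz":-40},{"dx":-4,"dy":19,"dz":2,"wx":0,"wy":0,"wz":-50},{"dx":-5,"dy":23,"dz":3,"wx":0,"wy":0,"wz":-60},{"dx":-5.1,"dy":25.3,"dz":4,"wx":0,"wy":0,"wz":-70},{"dx":-5.1,"dy":25.3,"dz":5,"wx":0,"wy":0,"wz":-80},{"dx":-5.1,"dy":25.3,"dz":5.8,"wx":0,"wy":0,"wz":-90},{"dx":-5.1,"dy":25.3,"dz":5.8,"wx":0,"wy":0,"wz":-98.6}]' 5; cat >> h.py <<'E'
def look(n,p,f):
    "wrist picture with the predicted box drawn in, and refit of the pose to the wrist mask"
    im=arm.grab_frame('wrist')[:,:,::-1].copy()
    print([(np.round(d['centre'],4),round(d['confidence'],2)) for d in arm.mark_of('wrist',n)][:3])
    for d in arm.masks_of('wrist',n)[:2]:
        m=d['pixels']; v,u=np.nonzero(m)
        if len(u): print('mask',len(u),round(d['confidence'],2),u.min(),u.max(),v.min(),v.max(),np.round(ray('wrist',[[u.mean(),v.mean()]],SZ[n][2]/1000),4), 'axis', end=' '); X=ray('wrist',np.c_[u,v],SZ[n][2]/1000)[:,:2]; w,V=np.linalg.eigh(np.cov(X.T)); print(np.round(np.arctan2(V[1,1],V[0,1]),3))
    b=box(n,p)
    for z,col in((slice(0,None,2),(0,255,0)),(slice(1,None,2),(255,0,255))):
        cv2.polylines(im,[np.int32(cv2.convexHull(np.float32(proj('wrist',b[z]))))],True,col,1)
    cv2.imwrite(f,im)
E
python3 -c "
from h import *
p=(.5575,-.092,.03)
look('marker_blue',p,'pics/w3.png')
go(.5575,-.092,.005,.03-np.pi/2)"
```

```text
t: 12.05
eef_pos: [0.5573, -0.0916, 0.1484]
ee_rot: [3.141, -0.0, -1.535]
force: [0.5, 0.4, 0.1]
width: 0.05
gripper_force: 0.0
[]
mask 3842 0.83 303 329 134 306 [[ 0.5583 -0.0989  0.018 ]] axis 1.577
d [ 0.   0.  14.4] w [-0.  -0.  -0.1]
d [ 0.   0.  14.4] w [ -0.    0.  179.9]
```

View pics/w3.png

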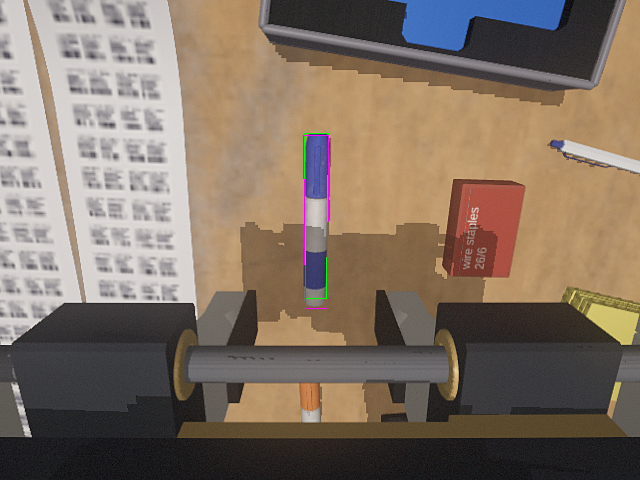

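The marker lies at columns 303–329, rows 134–306, right on the predicted outline. I'll grip it and lift.

```bash
python3 -m crank '[{"dx":0,"dy":0,"dz":4,"wx":0,"wy":0,"wz":0},{"dx":0,"dy":0,"dz":8,"wx":0,"wy":0,"wz":0},{"dx":0,"dy":0,"dz":11.5,"wx":0,"wy":0,"wz":0},{"dx":0,"dy":0,"dz":13.3,"wx":0,"wy":0,"wz":0},{"dx":0,"dy":0,"dz":14.1,"wx":0,"wy":0,"wz":0},{"dx":0,"dy":0,"dz":14.3,"wx":0,"wy":0,"wz":0},{"dx":0,"dy":0,"dz":14.3,"wx":0,"wy":0,"wz":0},{"dx":0,"dy":0,"dz":14.3,"wx":0,"wy":0,"wz":0},{"dx":0,"dy":0,"dz":14.3,"wx":0,"wy":0,"wz":0},{"dx":0,"dy":0,"dz":14.3,"wx":0,"wy":0,"wz":0}]' && python3 -m crank '[{"dx":0,"dy":0,"dz":0,"wx":0,"wy":0,"wz":0},{"dx":0,"dy":0,"dz":0,"wx":0,"wy":0,"wz":0},{"dx":0,"dy":0,"dz":0,"wx":0,"wy":0,"wz":0},{"dx":0,"dy":0,"dz":0,"wx":0,"wy":0,"wz":0},{"dx":0,"dy":0,"dz":0,"wx":0,"wy":0,"wz":0},{"dx":0,"dy":0,"dz":-1,"wx":0,"wy":0,"wz":0},{"dx":0,"dy":0,"dz":-4,"wx":0,"wy":0,"wz":0},{"dx":0,"dy":0,"dz":-8,"wx":0,"wy":0,"wz":0},{"dx":0,"dy":0,"dz":-12,"wx":0,"wy":0,"wz":0},{"dx":0,"dy":0,"dz":-15,"wx":0,"wy":0,"wz":0}]' 0 25; python3 -c "
from h import *
p=T(MT,0,.052)
go(*p,.15,-.12);go(*p,.043,-.12)"
```

```text
t: 13.45
eef_pos: [0.5578, -0.0918, 0.0057]
ee_rot: [-3.141, 0.0, -1.541]
force: [-0.1, -0.3, 0.3]
width: 0.05
gripper_force: 0.0
t: 14.7
eef_pos: [0.558, -0.0918, 0.1582]
ee_rot: [-3.139, 0.0, -1.541]
force: [-0.1, 0.5, -0.3]
width: 0.0168
gripper_force: 25.0
d [15.1  7.4  0.8] w [ -0.1  -0.1 -81.4]
d [15.1  7.4  0.8] w [-0.1  0.1 98.6]
d [15.1  7.4 11.5] w [ -0.1  -0.1 -81.4]
d [15.1  7.4 11.5] w [-0.1  0.1 98.6]
```

```bash
python3 -m crank '[{"dx":2,"dy":1,"dz":0,"wx":0,"wy":0,"wz":-10},{"dx":4,"dy":2,"dz":0,"wx":0,"wy":0,"wz":-20},{"dx":6,"dy":3,"dz":0,"wx":0,"wy":0,"wz":-30},{"dx":8,"dy":4,"dz":0,"wx":0,"wy":0,"wz":-40},{"dx":10,"dy":5,"dz":0,"wx":0,"wy":0,"wz":-50},{"dx":12,"dy":6,"dz":0,"wx":0,"wy":0,"wz":-60},{"dx":14,"dy":7,"dz":0,"wx":0,"wy":0,"wz":-70},{"dx":15.1,"dy":7.4,"dz":2,"wx":0,"wy":0,"wz":-78},{"dx":15.1,"dy":7.4,"dz":4,"wx":0,"wy":0,"wz":-81.4},{"dx":15.1,"dy":7.4,"dz":6,"wx":0,"wy":0,"wz":-81.4}]'; python3 -c "
from h import *
im=arm.grab_frame('wrist')[:,:,::-1].copy()
rects(im,'wrist',MT,MR);rects(im,'wrist',MT,MR[:2],.036)
cv2.imwrite('pics/w4.png',im)
p=T(MT,0,.052)
go(*p,.043,-.12)"
```

```text
t: 15.95
eef_pos: [0.4882, -0.2452, 0.0957]
ee_rot: [3.142, -0.001, -0.12]
force: [-0.9, 1.2, -0.9]
width: 0.0165
gripper_force: 25.0
d [0.2 0.  5. ] w [-0.   0.2 -0.1]
d [0.2 0.  5. ] w [3.000e-01 1.000e-01 1.799e+02]
```

View pics/w4.png

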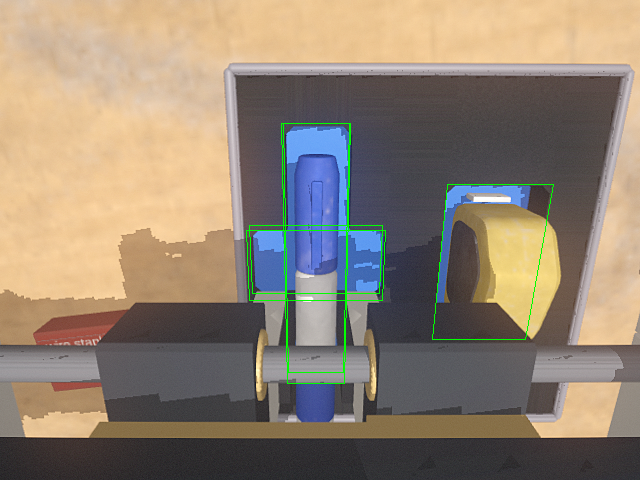

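The tape sits in its cut-out at (500,270), and the marker at column 317 is centred on its own cut-out (286–348). I'll lower it and release.

```bash
python3 -m crank '[{"dx":0.1,"dy":0,"dz":2,"wx":0,"wy":0,"wz":0},{"dx":0.1,"dy":0,"dz":3.5,"wx":0,"wy":0,"wz":0},{"dx":0.1,"dy":0,"dz":4.4,"wx":0,"wy":0,"wz":0},{"dx":0.1,"dy":0,"dz":5,"wx":0,"wy":0,"wz":0},{"dx":0.1,"dy":0,"dz":5.1,"wx":0,"wy":0,"wz":0},{"dx":0.1,"dy":0,"dz":5.1,"wx":0,"wy":0,"wz":0},{"dx":0.1,"dy":0,"dz":5.1,"wx":0,"wy":0,"wz":0},{"dx":0.1,"dy":0,"dz":5.1,"wx":0,"wy":0,"wz":0},{"dx":0.1,"dy":0,"dz":5.1,"wx":0,"wy":0,"wz":0},{"dx":0.1,"dy":0,"dz":5.1,"wx":0,"wy":0,"wz":0}]' && python3 -m crank '[{"dx":0,"dy":0,"dz":0,"wx":0,"wy":0,"wz":0},{"dx":0,"dy":0,"dz":0,"wx":0,"wy":0,"wz":0},{"dx":0,"dy":0,"dz":0,"wx":0,"wy":0,"wz":0},{"dx":0,"dy":0,"dz":0,"wx":0,"wy":0,"wz":0},{"dx":0,"dy":0,"dz":-0.5,"wx":0,"wy":0,"wz":0},{"dx":0,"dy":0,"dz":-2,"wx":0,"wy":0,"wz":0},{"dx":0,"dy":0,"dz":-5,"wx":0,"wy":0,"wz":0},{"dx":0,"dy":0,"dz":-8,"wx":0,"wy":0,"wz":0},{"dx":0,"dy":0,"dz":-11,"wx":0,"wy":0,"wz":0},{"dx":0,"dy":0,"dz":-14,"wx":0,"wy":0,"wz":0}]' 2.4; python3 -c "
from h import *
p=(.434,-.094,.02)
go(*p[:2],.16,.02-np.pi/2)"
```

```text
t: 17.25
eef_pos: [0.4892, -0.2451, 0.0445]
ee_rot: [3.142, -0.0, -0.12]
force: [0.3, -0.3, -1.3]
width: 0.0168
gripper_force: 25.0
t: 18.5
eef_pos: [0.4892, -0.2451, 0.1868]
ee_rot: [3.141, -0.001, -0.12]
force: [1.2, -0.6, -0.1]
width: 0.024
gripper_force: 0.0
d [ -7.3 -14.3   2.7] w [-0.1 -0.1 82. ]
d [ -7.3 -14.3   2.7] w [  0.1  -0.1 -98. ]
```

Now the staple box.

```bash
python3 -m crank '[{"dx":-1,"dy":-2,"dz":0,"wx":0,"wy":0,"wz":10},{"dx":-2,"dy":-4,"dz":0,"wx":0,"wy":0,"wz":20},{"dx":-3,"dy":-6,"dz":0,"wx":0,"wy":0,"wz":30},{"dx":-4,"dy":-8,"dz":0,"wx":0,"wy":0,"wz":40},{"dx":-5,"dy":-10,"dz":0.5,"wx":0,"wy":0,"wz":50},{"dx":-6,"dy":-12,"dz":1,"wx":0,"wy":0,"wz":60},{"dx":-7,"dy":-14,"dz":2,"wx":0,"wy":0,"wz":70},{"dx":-7.3,"dy":-14.3,"dz":2.7,"wx":0,"wy":0,"wz":80},{"dx":-7.3,"dy":-14.3,"dz":2.7,"wx":0,"wy":0,"wz":82},{"dx":-7.3,"dy":-14.3,"dz":2.7,"wx":0,"wy":0,"wz":82}]' 7.5; python3 -c "
from h import *
p=(.434,-.094,.02)
look('staple_box',p,'pics/w5.png')
im=arm.grab_frame('top')[:,:,::-1].copy()
for d in arm.mark_of('top','marker_blue')+arm.mark_of('top','tape_measure'): print(np.round(d['centre'],3),d['confidence'])
print(T(MT,0,.052),T(MT,0,-.04))
go(*p[:2],.006,.02-np.pi/2)"
```

```text
t: 19.75
eef_pos: [0.4343, -0.0945, 0.1583]
ee_rot: [-3.14, 0.0, -1.548]
force: [0.4, 0.9, 0.7]
width: 0.075
gripper_force: 0.0
[(array([ 0.4357, -0.0899,  0.0021]), 0.56)]
mask 5740 0.97 286 348 175 270 [[ 0.434  -0.0976  0.022 ]] axis 1.59
[ 0.488 -0.241  0.041] 0.75
[ 0.477 -0.337  0.029] 0.61
(np.float64(0.4887250347790238), np.float64(-0.24537395093559894)) (np.float64(0.4777115117084432), np.float64(-0.3367123454341546))
d [-0.1 -0.  15.2] w [-0. -0.  0.]
d [-0.1 -0.  15.2] w [   0.   -0. -180.]
```

View pics/w5.png

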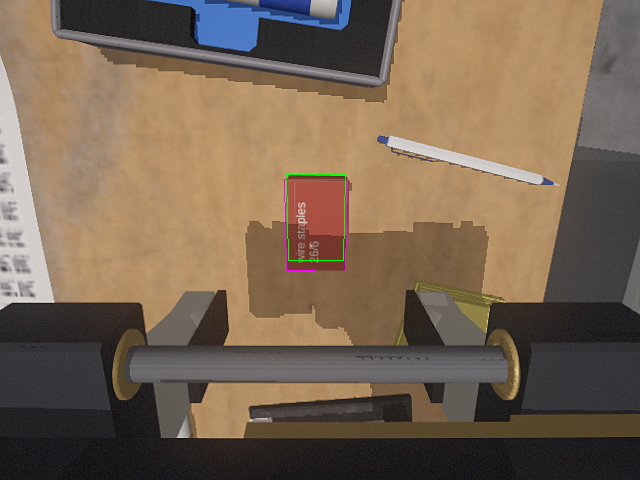

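The staple box is at columns 286–348, rows 175–270, on the prediction, and both placed items measure within about 4 mm of their cut-outs. I'll grip the box.

```bash
python3 -m crank '[{"dx":0,"dy":0,"dz":4,"wx":0,"wy":0,"wz":0},{"dx":0,"dy":0,"dz":8,"wx":0,"wy":0,"wz":0},{"dx":0,"dy":0,"dz":12,"wx":0,"wy":0,"wz":0},{"dx":0,"dy":0,"dz":14.2,"wx":0,"wy":0,"wz":0},{"dx":0,"dy":0,"dz":15,"wx":0,"wy":0,"wz":0},{"dx":0,"dy":0,"dz":15.2,"wx":0,"wy":0,"wz":0},{"dx":0,"dy":0,"dz":15.2,"wx":0,"wy":0,"wz":0},{"dx":0,"dy":0,"dz":15.2,"wx":0,"wy":0,"wz":0},{"dx":0,"dy":0,"dz":15.2,"wx":0,"wy":0,"wz":0},{"dx":0,"dy":0,"dz":15.2,"wx":0,"wy":0,"wz":0}]' && python3 -m crank '[{"dx":0,"dy":0,"dz":0,"wx":0,"wy":0,"wz":0},{"dx":0,"dy":0,"dz":0,"wx":0,"wy":0,"wz":0},{"dx":0,"dy":0,"dz":0,"wx":0,"wy":0,"wz":0},{"dx":0,"dy":0,"dz":0,"wx":0,"wy":0,"wz":0},{"dx":0,"dy":0,"dz":0,"wx":0,"wy":0,"wz":0},{"dx":0,"dy":0,"dz":-1,"wx":0,"wy":0,"wz":0},{"dx":0,"dy":0,"dz":-4,"wx":0,"wy":0,"wz":0},{"dx":0,"dy":0,"dz":-8,"wx":0,"wy":0,"wz":0},{"dx":0,"dy":0,"dz":-12,"wx":0,"wy":0,"wz":0},{"dx":0,"dy":0,"dz":-16,"wx":0,"wy":0,"wz":0}]' 0 20; python3 -c "
from h import *
p=T(ST,0,-.04)
go(*p,.15,ST[2]-np.pi/2)"
```

```text
t: 21.3
eef_pos: [0.434, -0.0943, 0.0057]
ee_rot: [-3.141, 0.0, -1.551]
force: [1.0, -0.2, 0.3]
width: 0.0748
gripper_force: 0.0
t: 22.55
eef_pos: [0.4335, -0.0944, 0.1675]
ee_rot: [-3.141, 0.0, -1.551]
force: [2.0, 0.0, -0.9]
width: 0.0445
gripper_force: 20.0
d [-38.6  -5.5   1.8] w [-0.   0.  -8.3]
d [-38.6  -5.5   1.8] w [0.000e+00 1.000e-01 1.717e+02]
```

```bash
python3 -m crank '[{"dx":-4,"dy":-0.6,"dz":0,"wx":0,"wy":0,"wz":-1},{"dx":-10,"dy":-1.5,"dz":0,"wx":0,"wy":0,"wz":-2},{"dx":-16,"dy":-2.4,"dz":0,"wx":0,"wy":0,"wz":-4},{"dx":-22,"dy":-3.2,"dz":0,"wx":0,"wy":0,"wz":-5},{"dx":-28,"dy":-4,"dz":0,"wx":0,"wy":0,"wz":-6},{"dx":-34,"dy":-5,"dz":0,"wx":0,"wy":0,"wz":-7},{"dx":-38.6,"dy":-5.5,"dz":2,"wx":0,"wy":0,"wz":-8.3},{"dx":-38.6,"dy":-5.5,"dz":4,"wx":0,"wy":0,"wz":-8.3},{"dx":-38.6,"dy":-5.5,"dz":5,"wx":0,"wy":0,"wz":-8.3},{"dx":-38.6,"dy":-5.5,"dz":5,"wx":0,"wy":0,"wz":-8.3}]'; python3 -c "
from h import *
im=arm.grab_frame('wrist')[:,:,::-1].copy()
rects(im,'wrist',ST,SR)
cv2.imwrite('pics/w6.png',im)
p=T(ST,0,-.04)
go(*p,.0155,ST[2]-np.pi/2)"
```

```text
t: 23.8
eef_pos: [0.481, 0.2919, 0.1153]
ee_rot: [3.141, -0.001, -1.407]
force: [0.2, 0.5, -0.7]
width: 0.0448
gripper_force: 20.0
d [-0.1  0.1 10.1] w [-0.  -0.  -0.1]
d [-0.1  0.1 10.1] w [ -0.    0.  179.9]
```

View pics/w6.png

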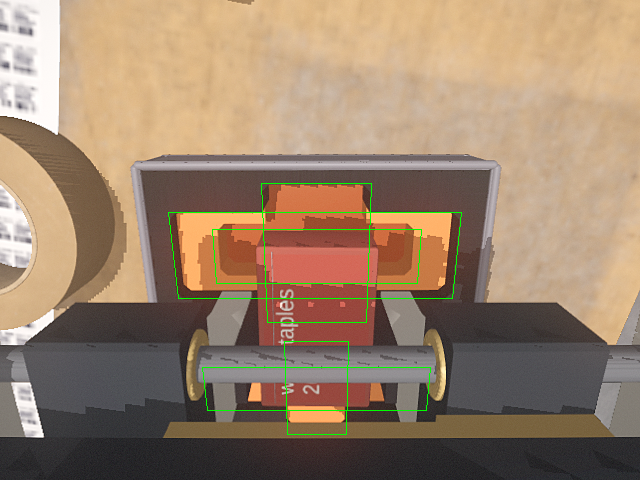

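The well spans columns 265–372 and matches the prediction. I'll lower the box into it.

```bash
python3 -m crank '[{"dx":-0.1,"dy":0.1,"dz":3,"wx":0,"wy":0,"wz":0},{"dx":-0.1,"dy":0.1,"dz":5,"wx":0,"wy":0,"wz":0},{"dx":-0.1,"dy":0.1,"dz":6.5,"wx":0,"wy":0,"wz":0},{"dx":-0.1,"dy":0.1,"dz":7.8,"wx":0,"wy":0,"wz":0},{"dx":-0.1,"dy":0.1,"dz":8.8,"wx":0,"wy":0,"wz":0},{"dx":-0.1,"dy":0.1,"dz":9.5,"wx":0,"wy":0,"wz":0},{"dx":-0.1,"dy":0.1,"dz":10,"wx":0,"wy":0,"wz":0},{"dx":-0.1,"dy":0.1,"dz":10.1,"wx":0,"wy":0,"wz":0},{"dx":-0.1,"dy":0.1,"dz":10.1,"wx":0,"wy":0,"wz":0},{"dx":-0.1,"dy":0.1,"dz":10.1,"wx":0,"wy":0,"wz":0}]'
```

```text
t: 25.1
eef_pos: [0.4803, 0.2937, 0.0147]
ee_rot: [-3.141, 0.0, -1.406]
force: [0.3, -0.3, -1.3]
width: 0.0449
gripper_force: 20.0
```

```bash
python3 -m crank '[{"dx":0,"dy":0,"dz":0,"wx":0,"wy":0,"wz":0},{"dx":0,"dy":0,"dz":0,"wx":0,"wy":0,"wz":0},{"dx":0,"dy":0,"dz":0,"wx":0,"wy":0,"wz":0},{"dx":0,"dy":0,"dz":0,"wx":0,"wy":0,"wz":0},{"dx":0,"dy":0,"dz":-1,"wx":0,"wy":0,"wz":0},{"dx":0,"dy":0,"dz":-3,"wx":0,"wy":0,"wz":0},{"dx":0,"dy":0,"dz":-6,"wx":0,"wy":0,"wz":0},{"dx":0,"dy":0,"dz":-10,"wx":0,"wy":0,"wz":0},{"dx":0,"dy":0,"dz":-14,"wx":0,"wy":0,"wz":0},{"dx":0,"dy":0,"dz":-18,"wx":0,"wy":0,"wz":0}]' 5.8; python3 -c "
from h import *
go(.421,.095,.19,.12)"
```

```text
t: 26.35
eef_pos: [0.48, 0.2933, 0.1967]
ee_rot: [-3.141, 0.0, -1.406]
force: [0.5, 1.2, -0.2]
width: 0.0579
gripper_force: 0.0
d [18.6  9.1  0.7] w [ -0.   -0.  -87.5]
d [18.6  9.1  0.7] w [-0.   0.  92.5]
```

```bash
python3 -m crank '[{"dx":2,"dy":1,"dz":0,"wx":0,"wy":0,"wz":-10},{"dx":4,"dy":2,"dz":0,"wx":0,"wy":0,"wz":-20},{"dx":7,"dy":3.4,"dz":0,"wx":0,"wy":0,"wz":-30},{"dx":10,"dy":4.9,"dz":0,"wx":0,"wy":0,"wz":-40},{"dx":13,"dy":6.4,"dz":0,"wx":0,"wy":0,"wz":-50},{"dx":16,"dy":7.8,"dz":0,"wx":0,"wy":0,"wz":-60},{"dx":18.6,"dy":9.1,"dz":0.5,"wx":0,"wy":0,"wz":-70},{"dx":18.6,"dy":9.1,"dz":0.7,"wx":0,"wy":0,"wz":-80},{"dx":18.6,"dy":9.1,"dz":0.7,"wx":0,"wy":0,"wz":-87.5},{"dx":18.6,"dy":9.1,"dz":0.7,"wx":0,"wy":0,"wz":-87.5}]' 6.5; python3 -c "
from h import *
p=(.421,.095,.12)
look('stapler',p,'pics/w7.png')
im=arm.grab_frame('top')
print([(np.round(d['centre'],4),d['confidence']) for d in arm.mark_of('top','staple_box')],T(ST,0,-.04))
go(.421,.095,.034,.12)"
```

```text
t: 27.6
eef_pos: [0.4208, 0.095, 0.1881]
ee_rot: [-3.141, -0.001, 0.12]
force: [0.7, -0.2, 0.9]
width: 0.0651
gripper_force: 0.0
[(array([ 0.4188,  0.0918, -0.0007]), 0.65)]
mask 8059 0.89 293 340 122 302 [[0.4337 0.0962 0.056 ]] axis -3.027
[(array([0.4827, 0.2907, 0.0065]), 0.61)] (np.float64(0.4807700932396192), np.float64(0.2925432657861461))
d [ 0.   0.  15.4] w [-0. -0. -0.]
d [ 0.   0.  15.4] w [ -0.   0. 180.]
```

View pics/w7.png

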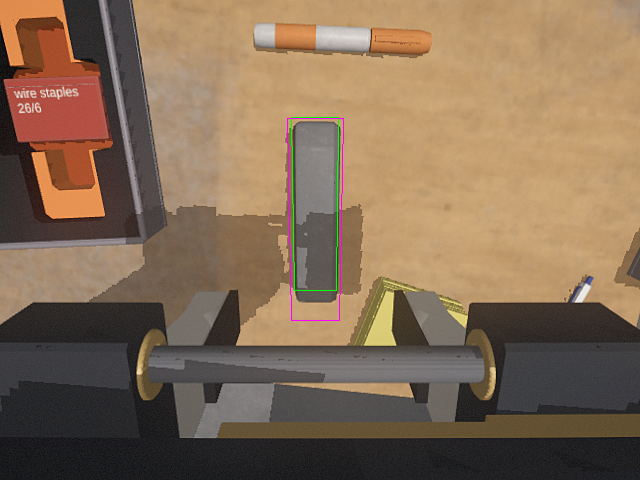

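The staples lie in their well. The stapler is at columns 293–340, rows 122–302, with its far end about 3 mm short of my estimate, so I'll shift -2 mm in x and grip it.

```bash
python3 -m crank '[{"dx":-0.2,"dy":0,"dz":4,"wx":0,"wy":0,"wz":0},{"dx":-0.2,"dy":0,"dz":8,"wx":0,"wy":0,"wz":0},{"dx":-0.2,"dy":0,"dz":12,"wx":0,"wy":0,"wz":0},{"dx":-0.2,"dy":0,"dz":14.4,"wx":0,"wy":0,"wz":0},{"dx":-0.2,"dy":0,"dz":15.2,"wx":0,"wy":0,"wz":0},{"dx":-0.2,"dy":0,"dz":15.4,"wx":0,"wy":0,"wz":0},{"dx":-0.2,"dy":0,"dz":15.4,"wx":0,"wy":0,"wz":0},{"dx":-0.2,"dy":0,"dz":15.4,"wx":0,"wy":0,"wz":0},{"dx":-0.2,"dy":0,"dz":15.4,"wx":0,"wy":0,"wz":0},{"dx":-0.2,"dy":0,"dz":15.4,"wx":0,"wy":0,"wz":0}]' && python3 -m crank '[{"dx":0,"dy":0,"dz":0,"wx":0,"wy":0,"wz":0},{"dx":0,"dy":0,"dz":0,"wx":0,"wy":0,"wz":0},{"dx":0,"dy":0,"dz":0,"wx":0,"wy":0,"wz":0},{"dx":0,"dy":0,"dz":0,"wx":0,"wy":0,"wz":0},{"dx":0,"dy":0,"dz":0,"wx":0,"wy":0,"wz":0},{"dx":0,"dy":0,"dz":-1,"wx":0,"wy":0,"wz":0},{"dx":0,"dy":0,"dz":-4,"wx":0,"wy":0,"wz":0},{"dx":0,"dy":0,"dz":-8,"wx":0,"wy":0,"wz":0},{"dx":0,"dy":0,"dz":-12,"wx":0,"wy":0,"wz":0},{"dx":0,"dy":0,"dz":-14,"wx":0,"wy":0,"wz":0}]' 0 45; python3 -c "
from h import *
p=T(ST,.001,-.04)
go(*p,.15,ST[2])"
```

```text
t: 29.1
eef_pos: [0.419, 0.095, 0.0337]
ee_rot: [-3.141, -0.001, 0.121]
force: [0.3, 0.4, 1.3]
width: 0.0653
gripper_force: 0.0
t: 30.35
eef_pos: [0.4191, 0.0951, 0.176]
ee_rot: [-3.14, -0.002, 0.121]
force: [0.5, -0.7, -4.9]
width: 0.0314
gripper_force: 45.0
d [  8.6 -18.9   2.7] w [-0.1 -0.1 -2.5]
d [  8.6 -18.9   2.7] w [-2.000e-01  1.000e-01  1.775e+02]
```

```bash
python3 -m crank '[{"dx":2,"dy":-4.4,"dz":0,"wx":0,"wy":0,"wz":-1},{"dx":4,"dy":-8.8,"dz":0,"wx":0,"wy":0,"wz":-1.5},{"dx":6,"dy":-13.2,"dz":0,"wx":0,"wy":0,"wz":-2},{"dx":8,"dy":-17.6,"dz":1,"wx":0,"wy":0,"wz":-2.5},{"dx":8.6,"dy":-18.9,"dz":3,"wx":0,"wy":0,"wz":-2.5},{"dx":8.6,"dy":-18.9,"dz":5,"wx":0,"wy":0,"wz":-2.5},{"dx":8.6,"dy":-18.9,"dz":6.5,"wx":0,"wy":0,"wz":-2.5},{"dx":8.6,"dy":-18.9,"dz":6.5,"wx":0,"wy":0,"wz":-2.5},{"dx":8.6,"dy":-18.9,"dz":6.5,"wx":0,"wy":0,"wz":-2.5},{"dx":8.6,"dy":-18.9,"dz":6.5,"wx":0,"wy":0,"wz":-2.5}]'; python3 -c "
from h import *
im=arm.grab_frame('wrist')[:,:,::-1].copy()
rects(im,'wrist',ST,SR)
b=box('stapler',(*T(ST,.001,-.04),ST[2]),.076)
for z,col in((slice(0,None,2),(0,255,255)),(slice(1,None,2),(255,0,255))):
    cv2.polylines(im,[np.int32(cv2.convexHull(np.float32(proj('wrist',b[z]))))],True,col,1)
cv2.imwrite('pics/w8.png',im)
p=T(ST,.001,-.04)
go(*p,.067,ST[2])"
```

```text
t: 31.6
eef_pos: [0.4819, 0.2931, 0.1095]
ee_rot: [-3.141, -0.001, 0.164]
force: [0.3, -0.4, -3.5]
width: 0.0316
gripper_force: 45.0
d [-0.   0.   4.2] w [-0.1 -0.1 -0. ]
d [-0.   0.   4.2] w [-1.0e-01  1.0e-01  1.8e+02]
```

View pics/w8.png

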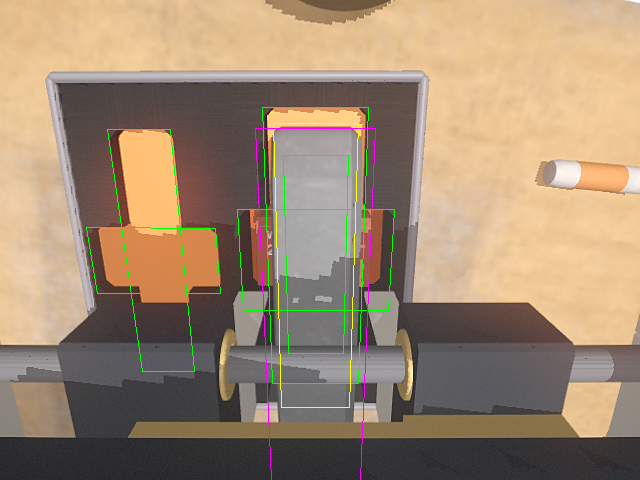

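The stapler's far end at row 127 agrees with the prediction (128), and it is centred on its cut-out (columns 263–368). I'll lower and release.

```bash
python3 -m crank '[{"dx":0,"dy":0,"dz":1.5,"wx":0,"wy":0,"wz":0},{"dx":0,"dy":0,"dz":2.5,"wx":0,"wy":0,"wz":0},{"dx":0,"dy":0,"dz":3.3,"wx":0,"wy":0,"wz":0},{"dx":0,"dy":0,"dz":3.9,"wx":0,"wy":0,"wz":0},{"dx":0,"dy":0,"dz":4.2,"wx":0,"wy":0,"wz":0},{"dx":0,"dy":0,"dz":4.3,"wx":0,"wy":0,"wz":0},{"dx":0,"dy":0,"dz":4.3,"wx":0,"wy":0,"wz":0},{"dx":0,"dy":0,"dz":4.3,"wx":0,"wy":0,"wz":0},{"dx":0,"dy":0,"dz":4.3,"wx":0,"wy":0,"wz":0},{"dx":0,"dy":0,"dz":4.3,"wx":0,"wy":0,"wz":0}]' && python3 -m crank '[{"dx":0,"dy":0,"dz":0,"wx":0,"wy":0,"wz":0},{"dx":0,"dy":0,"dz":0,"wx":0,"wy":0,"wz":0},{"dx":0,"dy":0,"dz":0,"wx":0,"wy":0,"wz":0},{"dx":0,"dy":0,"dz":0,"wx":0,"wy":0,"wz":0},{"dx":0,"dy":0,"dz":-1,"wx":0,"wy":0,"wz":0},{"dx":0,"dy":0,"dz":-3,"wx":0,"wy":0,"wz":0},{"dx":0,"dy":0,"dz":-6,"wx":0,"wy":0,"wz":0},{"dx":0,"dy":0,"dz":-9,"wx":0,"wy":0,"wz":0},{"dx":0,"dy":0,"dz":-11,"wx":0,"wy":0,"wz":0},{"dx":0,"dy":0,"dz":-12,"wx":0,"wy":0,"wz":0}]' 5; python3 -c "
from h import *
go(.555,.09,.15,.065-np.pi/2)"
```

```text
t: 32.9
eef_pos: [0.4815, 0.2929, 0.0655]
ee_rot: [-3.141, -0.0, 0.164]
force: [0.3, 0.5, -4.4]
width: 0.0312
gripper_force: 45.0
t: 34.15
eef_pos: [0.4818, 0.2932, 0.1873]
ee_rot: [-3.14, -0.002, 0.164]
force: [-0.2, -0.0, -0.6]
width: 0.0502
gripper_force: 0.0
d [ 3.9 21.3  3.7] w [-0.2 -0.  95.7]
d [ 3.9 21.3  3.7] w [  0.   -0.2 -84.3]
```

```bash
python3 -m crank '[{"dx":0,"dy":1,"dz":0,"wx":0,"wy":0,"wz":9.6},{"dx":0.5,"dy":4,"dz":0,"wx":0,"wy":0,"wz":19},{"dx":1,"dy":7,"dz":0,"wx":0,"wy":0,"wz":29},{"dx":1.7,"dy":10,"dz":0,"wx":0,"wy":0,"wz":38.5},{"dx":2.3,"dy":13,"dz":0,"wx":0,"wy":0,"wz":48},{"dx":3,"dy":16,"dz":1,"wx":0,"wy":0,"wz":58},{"dx":3.5,"dy":19,"dz":2,"wx":0,"wy":0,"wz":67},{"dx":3.9,"dy":21.3,"dz":3,"wx":0,"wy":0,"wz":77},{"dx":3.9,"dy":21.3,"dz":3.7,"wx":0,"wy":0,"wz":86.5},{"dx":3.9,"dy":21.3,"dz":3.7,"wx":0,"wy":0,"wz":95.7}]'; python3 -c "
from h import *
look('marker_orange',(.555,.09,.065),'pics/w9.png')
go(.555,.09,.005,.065-np.pi/2)"
```

```text
t: 35.4
eef_pos: [0.5541, 0.0883, 0.1474]
ee_rot: [3.139, -0.001, -1.512]
force: [-0.7, -0.3, 0.5]
width: 0.05
gripper_force: 0.0
[(array([ 0.5553,  0.0934, -0.0015]), 0.76)]
mask 3989 0.97 300 327 139 311 [[0.5561 0.0854 0.018 ]] axis 1.663
d [-0.1 -0.1 14.3] w [ 0.  -0.   0.1]
d [-0.1 -0.1 14.3] w [ 0.000e+00  1.000e-01 -1.799e+02]
```

View pics/w9.png

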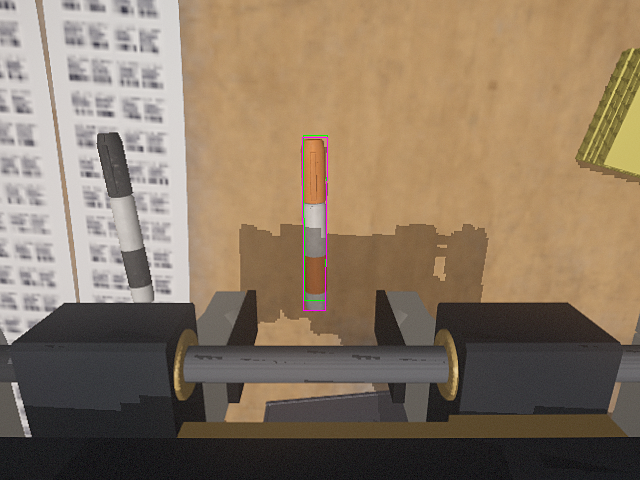

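The orange marker is at columns 300–327, rows 139–311, on the prediction, and the black one at (125,215) is clear of the fingers. I'll grip it.

```bash
python3 -m crank '[{"dx":-0.1,"dy":-0.1,"dz":4,"wx":0,"wy":0,"wz":0},{"dx":-0.1,"dy":-0.1,"dz":8,"wx":0,"wy":0,"wz":0},{"dx":-0.1,"dy":-0.1,"dz":11.5,"wx":0,"wy":0,"wz":0},{"dx":-0.1,"dy":-0.1,"dz":13.3,"wx":0,"wy":0,"wz":0},{"dx":-0.1,"dy":-0.1,"dz":14,"wx":0,"wy":0,"wz":0},{"dx":-0.1,"dy":-0.1,"dz":14.2,"wx":0,"wy":0,"wz":0},{"dx":-0.1,"dy":-0.1,"dz":14.2,"wx":0,"wy":0,"wz":0},{"dx":-0.1,"dy":-0.1,"dz":14.2,"wx":0,"wy":0,"wz":0},{"dx":-0.1,"dy":-0.1,"dz":14.2,"wx":0,"wy":0,"wz":0},{"dx":-0.1,"dy":-0.1,"dz":14.2,"wx":0,"wy":0,"wz":0}]' && python3 -m crank '[{"dx":0,"dy":0,"dz":0,"wx":0,"wy":0,"wz":0},{"dx":0,"dy":0,"dz":0,"wx":0,"wy":0,"wz":0},{"dx":0,"dy":0,"dz":0,"wx":0,"wy":0,"wz":0},{"dx":0,"dy":0,"dz":0,"wx":0,"wy":0,"wz":0},{"dx":0,"dy":0,"dz":0,"wx":0,"wy":0,"wz":0},{"dx":0,"dy":0,"dz":-1,"wx":0,"wy":0,"wz":0},{"dx":0,"dy":0,"dz":-4,"wx":0,"wy":0,"wz":0},{"dx":0,"dy":0,"dz":-8,"wx":0,"wy":0,"wz":0},{"dx":0,"dy":0,"dz":-12,"wx":0,"wy":0,"wz":0},{"dx":0,"dy":0,"dz":-16,"wx":0,"wy":0,"wz":0}]' 0 25; python3 -c "
from h import *
p=T(ST,0,.052)
go(*p,.15,ST[2])"
```

```text
t: 36.8
eef_pos: [0.5558, 0.0902, 0.0067]
ee_rot: [-3.141, 0.0, -1.506]
force: [-0.5, -0.1, -0.3]
width: 0.05
gripper_force: 0.0
t: 38.05
eef_pos: [0.5555, 0.0901, 0.1686]
ee_rot: [-3.141, 0.0, -1.506]
force: [1.0, 0.4, -0.3]
width: 0.0162
gripper_force: 25.0
d [-29.8   7.1   1.9] w [ -0.   -0.  -95.7]
d [-29.8   7.1   1.9] w [-0.   0.  84.3]
```

```bash
python3 -m crank '[{"dx":-2,"dy":0.5,"dz":0,"wx":0,"wy":0,"wz":-9.6},{"dx":-6,"dy":1.5,"dz":0,"wx":0,"wy":0,"wz":-19},{"dx":-10,"dy":2.5,"dz":0,"wx":0,"wy":0,"wz":-29},{"dx":-14,"dy":3.5,"dz":0,"wx":0,"wy":0,"wz":-38.5},{"dx":-18,"dy":4.4,"dz":0,"wx":0,"wy":0,"wz":-48},{"dx":-22,"dy":5.3,"dz":0,"wx":0,"wy":0,"wz":-58},{"dx":-26,"dy":6.2,"dz":0,"wx":0,"wy":0,"wz":-67},{"dx":-29,"dy":6.9,"dz":1,"wx":0,"wy":0,"wz":-77},{"dx":-29.8,"dy":7.1,"dz":3,"wx":0,"wy":0,"wz":-86.5},{"dx":-29.8,"dy":7.1,"dz":5,"wx":0,"wy":0,"wz":-95.7}]'; python3 -c "
from h import *
im=arm.grab_frame('wrist')[:,:,::-1].copy()
rects(im,'wrist',ST,SR[:2]);rects(im,'wrist',ST,SR[:2],.036)
cv2.imwrite('pics/w10.png',im)
p=T(ST,0,.052)
go(*p,.044,ST[2])"
```

```text
t: 39.3
eef_pos: [0.4652, 0.3839, 0.1166]
ee_rot: [-3.141, -0.001, 0.171]
force: [0.7, -0.3, -0.6]
width: 0.0165
gripper_force: 25.0
d [ 0.2 -0.1  7. ] w [0.1 0.2 0.7]
d [ 0.2 -0.1  7. ] w [  -0.3    0.2 -179.3]
```

View pics/w10.png

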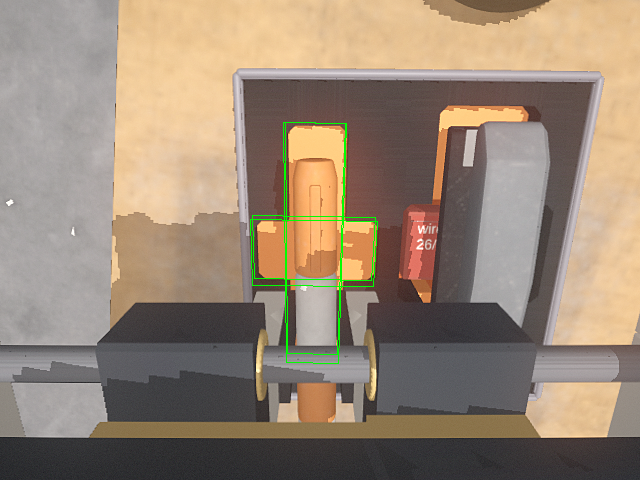

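The stapler is seated over the staples at (500,220), and the marker at column 316 is centred on its cut-out (285–346). I'll lower and release.

```bash
python3 -m crank '[{"dx":0.1,"dy":0,"dz":2.5,"wx":0,"wy":0,"wz":0},{"dx":0.1,"dy":0,"dz":4.5,"wx":0,"wy":0,"wz":0},{"dx":0.1,"dy":0,"dz":6,"wx":0,"wy":0,"wz":0},{"dx":0.1,"dy":0,"dz":6.7,"wx":0,"wy":0,"wz":0},{"dx":0.1,"dy":0,"dz":7,"wx":0,"wy":0,"wz":0},{"dx":0.1,"dy":0,"dz":7,"wx":0,"wy":0,"wz":0},{"dx":0.1,"dy":0,"dz":7,"wx":0,"wy":0,"wz":0},{"dx":0.1,"dy":0,"dz":7,"wx":0,"wy":0,"wz":0},{"dx":0.1,"dy":0,"dz":7,"wx":0,"wy":0,"wz":0},{"dx":0.1,"dy":0,"dz":7,"wx":0,"wy":0,"wz":0}]' && python3 -m crank '[{"dx":0,"dy":0,"dz":0,"wx":0,"wy":0,"wz":0},{"dx":0,"dy":0,"dz":0,"wx":0,"wy":0,"wz":0},{"dx":0,"dy":0,"dz":0,"wx":0,"wy":0,"wz":0},{"dx":0,"dy":0,"dz":0,"wx":0,"wy":0,"wz":0},{"dx":0,"dy":0,"dz":-0.5,"wx":0,"wy":0,"wz":0},{"dx":0,"dy":0,"dz":-2,"wx":0,"wy":0,"wz":0},{"dx":0,"dy":0,"dz":-5,"wx":0,"wy":0,"wz":0},{"dx":0,"dy":0,"dz":-8,"wx":0,"wy":0,"wz":0},{"dx":0,"dy":0,"dz":-12,"wx":0,"wy":0,"wz":0},{"dx":0,"dy":0,"dz":-16,"wx":0,"wy":0,"wz":0}]' 2.4 && python3 -m crank '[{"dx":1,"dy":3,"dz":-3,"wx":0,"wy":0,"wz":0},{"dx":2,"dy":8,"dz":-6,"wx":0,"wy":0,"wz":0},{"dx":3,"dy":13,"dz":-8,"wx":0,"wy":0,"wz":0},{"dx":4,"dy":18,"dz":-8,"wx":0,"wy":0,"wz":0},{"dx":5,"dy":23,"dz":-8,"wx":0,"wy":0,"wz":0},{"dx":6,"dy":28,"dz":-8,"wx":0,"wy":0,"wz":0},{"dx":6,"dy":32,"dz":-8,"wx":0,"wy":0,"wz":0},{"dx":6,"dy":34,"dz":-8,"wx":0,"wy":0,"wz":0},{"dx":6,"dy":34,"dz":-8,"wx":0,"wy":0,"wz":0},{"dx":6,"dy":34,"dz":-8,"wx":0,"wy":0,"wz":0}]'; python3 -c "
from h import *
a=arm.grab_frame('top')[:,:,::-1].copy()
for n,q in (('tape_measure',T(MT,0,-.04)),('marker_blue',T(MT,0,.052)),('staple_box',T(ST,0,-.04)),('stapler',T(ST,0,-.04)),('marker_orange',T(ST,0,.052)),('marker_black',(.695,.094))):
  print(n,np.round(q,3),[(np.round(d['centre'],3),round(d['confidence'],2)) for d in arm.mark_of('top',n)][:2])
b=np.hstack([cv2.resize(a[200:350,80:220],None,fx=2.8,fy=2.8),cv2.resize(a[200:350,410:540],None,fx=2.8,fy=2.8)])
cv2.imwrite('pics/f.png',b)"
```

```text
t: 40.6
eef_pos: [0.4665, 0.3831, 0.0465]
ee_rot: [-3.141, -0.0, 0.164]
force: [0.2, -0.7, -0.5]
width: 0.0166
gripper_force: 25.0
t: 41.85
eef_pos: [0.4665, 0.383, 0.2091]
ee_rot: [-3.141, -0.001, 0.164]
force: [0.7, 0.8, 1.1]
width: 0.0241
gripper_force: 0.0
t: 43.1
eef_pos: [0.5813, 0.0581, 0.2869]
ee_rot: [-3.141, -0.001, 0.165]
force: [0.5, 0.3, -0.2]
width: 0.0239
gripper_force: 0.0
tape_measure [ 0.478 -0.337] [(array([ 0.48 , -0.339,  0.027]), 0.62)]
marker_blue [ 0.489 -0.245] [(array([ 0.49 , -0.242,  0.037]), 0.73)]
staple_box [0.481 0.293] [(array([0.48 , 0.294, 0.005]), 0.55), (array([ 0.472,  0.332, -0.001]), 0.27)]
stapler [0.481 0.293] [(array([0.483, 0.296, 0.032]), 0.74)]
marker_orange [0.466 0.383] [(array([0.467, 0.385, 0.034]), 0.67)]
marker_black [0.695 0.094] []
```

View pics/f.png

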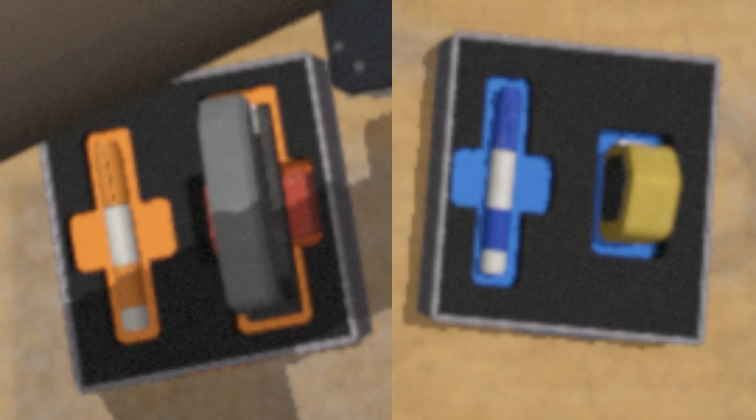

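All five items lie in their own cut-outs, and their heights and positions measure within about 3 mm of target. I never touched the black marker. Handing in.

```bash
python3 -c "
from station import arm
print(arm.job_done())"
```

```text
the job is handed in; nothing more can be done
None
```

Both kits are packed and handed in at about 43 s of the 112 s limit; every item lies in its own cut-out, measured within about 4 mm of target. The arm never went near the black marker, but it wasn't found in the last camera check, so I couldn't confirm its final position.

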